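# Square a glass plate into the corner of a squaring board

## Task

Pick up the standing pusher with the square foot and, with its foot, nudge the glass plate over the grey board into the square corner, until one long edge lies against the far ledge and one short edge against the left ledge. Do not touch the plate with the gripper itself. Then stand the pusher upright on the worktop, off the board, and let go.

Things in the scene. Friction and masses are not known exactly. Their poses are not given: they have to be found in the camera images.
- pusher_center (a point): Hand pusher standing upright on the worktop among other small upright things: square grey foot 40 x 40 x 14 mm with a square steel post 20 x 20 mm on it, 90 mm high in all, 150 g, loose. The point is its centre, half-way up (45 mm above its underside), in the post; z is up along the post, x and y are square to the faces of foot and post.
- plate_center (a point): Flat glass plate with a white matt top face and greenish edges, lying loose on the grey board: 60 mm along its x, 80 mm along its y, 8 mm thick, about 110 g. The point is its centre, 4 mm above its underside.
- board: Grey squaring board fixed to the worktop, 180 mm (x) by 200 mm (y), surface 10 mm above the worktop. Origin: centre of the underside; x to the far ledge, y to the left ledge, z up. Two aluminium ledges, 12 mm higher than the surface, meet in a square corner at far left; inner faces at board x = +78 mm and y = +88 mm. The other two sides are open.
- seat (a point): Point on the board's surface (board x = 48, y = 48, z = 10 mm) over which the plate's centre lies when the plate is seated in the corner, its 60 mm side along board x; axes as the board's. The plate starts 25 to 45 mm short of it along each axis and up to 10 degrees turned.
Mind the look-alikes: they are no part of the job. Leave any red look-alike of the part that bears pusher_center alone. There is more than one size of the part that bears plate_center; the job needs the larger.

How it is judged:
By the outcome, as a careful person would: the job done as asked, in the order asked, and still so for the second after the job is handed in, with the robot touching nothing.
It also fails if it takes over 72 s, if anything falls off the work surface, if the arm or the gripper's body presses on something with over 40 N, if the wrist force passes 120 N, or if a joint passes its speed limit or range.

## Robot

A 6-joint arm with a two-finger parallel gripper is mounted at the origin on a cart in front of the work surface, level with it; the furniture and walls round the work are solid. World frame = base frame: x ahead of the robot, y to its left, z up, the work surface at z = 0. Lengths are in m, angles in rad, forces in N, time in s.
With the tool pointing down it reaches from about 0.4 to 0.825 m from the base axis. Payload 7 kg.
Tool frame: the origin (TCP) lies at the centre of the arm's flange, where the gripper is bolted on; the fingertips stand 178 mm ahead of it and the grasp point (between the pads) lies arm.tcp_to_grasp ahead of it (arm.tcp_to_grasp is the distance from the TCP to the grasp point, in m); z points along the fingers, y is the direction in which the jaws open and shut (so a half turn about z gives the same grasp; the last joint's range is limited). The gripper opens to 88 mm and grips with 3 to 60 N. Pads are 19 mm wide; open, the fingers measure 130 mm over their backs; the gripper's body (78 mm by 193 mm) begins 47 mm behind the grasp point.
Start: joints at [1.444, 0.359, 0.012, 0, -1.224, -0.288], TCP at [0.272, 0.618, 0.405] pointing down, gripper open.
Joint ranges: [-3.07, 3.07], [-1.43, 2.12], [-1.02, 1.25], [-3.03, 1.67], [-3.05, -0], [-3.03, 3.03]. Speed limits (rad/s): [2.39, 2.39, 3.01, 3.14, 3.14, 3.14].

## Interface

Orientations are given as [roll, pitch, yaw] about the fixed x, y, z axes, in that order (R = Rz(yaw) Ry(pitch) Rx(roll)).
In Python, from station import arm gives the robot as it stands.
- The arm moves only by the tool move_arm, never from a script. Its argument "deltas" is a list of rows, each a list of 6 numbers: the shift along the world's x, y, z in mm, then the turn, a rotation vector about the world's x, y, z in degrees. In form: [[tx, ty, tz, ax, ay, az], ...]. A call has exactly 5 rows; each row shifts and turns the commanded pose from where the row before left it; what a row does not reach is not made up. A row lasts 1/12 s, in which the tool goes at most 41.7 mm and 7.16 degrees, less where a joint would pass 70% of its speed; a pose out of reach is approached as far as the arm can. A call with a gripper value outside its range is refused whole. "claw" is the closure in counts, from 0 (fully open) to 255 (shut), set as the call begins (left out, the last holds). The fingers move at their own pace and stop on an object; "squeeze" is the grip in N (left out, the last holds). Time passes only in rows, so rows that do not move let the fingers close, or fill a call up. It gives the time, the measured TCP pose, the force and the opening at its end, in the units of the state.
- arm.get_state(): the state, without advancing time (a new reading comes with each control period).
- arm.grab_frame(name): name is "side" or "top"; returns the picture (480x640x3 uint8, red, green, blue); there is no depth.
- arm.calibration(name): a dict with "intrinsics" (3x3 intrinsics, pixels), "k1" (the pictures are not rectified: a ray, as slopes to the right and down, at radius r is drawn at 1 + k1 r^2 times it, then the intrinsics apply), "T" (4x4, takes a point from camera to world coordinates). Camera axes: x right, y up, looking along -z (the intrinsics and any distortion apply to the point x, -y, -z); pixel columns grow to the right and rows downward; lengths in m; the calibration is good to about 2 mm. A picture is of the moment at which its call begins. calibration takes no time and is no camera call.
- arm.job_done(): hands the job in, once; it reports no verdict.
Trained networks look in the newest picture that a camera, given by its name, has taken for a name from the list of things; names that differ only in an ending like _2 or _b are one class to them, and where a whole thing is asked for, a point or a joint stands for the part that bears it (a point fixed in the world has none). Each returns a list of dicts, best first, with "score" (0 to 1); they miss things now and then, are a little off and sometimes report something else, mostly with a low value. They report only what shows in the picture. A call takes as long as a camera call. They do not tell look-alikes from the thing itself.
- arm.spot_in(thing, camera): "xy" ([column, row] in pixels, amid what is visible of it).
- arm.masks_of(thing, camera): "pixels" (480x640 bool, what is visible of it) and "xy" ([column, row] in pixels, amid what is visible of it).
- arm.spot_point(thing, camera): "xy" ([column, row] in pixels: a listed point, or the origin of a listed thing).
The state is a dict: "t": time; "q": joint angles; "qd": joint speeds; "joint_efforts": joint torques, N m; "eef_pos": TCP position; "ee_rot": TCP orientation; "force": force on the tool from outside, world axes, zero at the start; "moment": the same for the moment, N m; "width": finger opening in m.
Only numpy, scipy, OpenCV 4.12 (cv2) and the standard library are available. Lean on these libraries where they do the work, as an engineer would, in place of code of your own. Each camera call takes 0.05 s, during which the arm holds its last target. There are 200 camera calls.

## Working session

There is one attempt and no reset: what is moved stays moved. The work goes in short steps, Python scripts to look and compute and a tool call to move; the robot and the scene stay as the last step left them, time stands still between calls to the robot, and variables do not carry over. Pictures are saved under pics/ and viewed, about 8 in all and at most 12, crops included, and the job is handed in when it is done.

Besides the shell and the picture viewer there is one more tool, called after "Request:" as name(argument=value, ...) on one line, values as JSON. move_arm: Moves the arm, as the interface text tells. Its arguments: {"type":"object","properties":{"deltas":{"type":"array","items":{"type":"array","items":{"type":"number"}}},"claw":{"type":"number"},"squeeze":{"type":"number"}},"required":["deltas"]}

```bash
mkdir -p pics; cat > h.py <<'E'
import numpy as np, cv2
from station import arm
def save(img,n): cv2.imwrite(f'pics/{n}.png',cv2.cvtColor(img,cv2.COLOR_RGB2BGR))
def ray(cam,xy):
    c=arm.calibration(cam);K=np.array(c['intrinsics']);T=np.array(c['T']);k=c['k1']
    d=np.array([(xy[0]-K[0,2])/K[0,0],(xy[1]-K[1,2])/K[1,1]]);u=d.copy()
    for _ in range(20): u=d/(1+k*(u@u))
    return T[:3,3],T[:3,:3]@np.array([u[0],-u[1],-1])
def at_z(cam,xy,z):
    o,d=ray(cam,xy);return o+d*(z-o[2])/d[2]
def proj(cam,p):
    c=arm.calibration(cam);K=np.array(c['intrinsics']);T=np.array(c['T'])
    q=T[:3,:3].T@(np.array(p)-T[:3,3]);u=np.array([q[0],-q[1]])/-q[2]
    u=u*(1+c['k1']*(u@u));return K[:2,:2]@u+K[:2,2]
def tri(a,b):
    (o,d),(p,e)=ray('top',a),ray('side',b)
    s=np.linalg.lstsq(np.c_[d,-e],p-o,rcond=None)[0]
    return (o+s[0]*d+p+s[1]*e)/2,np.linalg.norm(o+s[0]*d-p-s[1]*e)
E
python3 - <<'E'
from h import *
t=arm.grab_frame('top');s=arm.grab_frame('side')
save(t,'top0');save(s,'side0')
for cam in('top','side'):
    print(cam,np.round(arm.calibration(cam)['T'],3).tolist())
    for n,z in(('pusher_center',.045),('plate_center',.014),('board',0.),('seat',.01)):
        for r in arm.spot_point(n,cam): print(n,np.round(r['xy'],1),round(r['score'],2),np.round(at_z(cam,r['xy'],z),4))
st=arm.get_state();print(st['t'],st['eef_pos'],st['ee_rot'],st['width'],arm.tcp_to_grasp)
E
```

```text
top [[-0.061, 0.97, -0.235, 0.215], [-0.998, -0.058, 0.019, 0.078], [0.005, 0.236, 0.972, 1.138], [0.0, 0.0, 0.0, 1.0]]
pusher_center [299.5 254.5] 0.86 [0.4587 0.0895 0.045 ]
pusher_center [349.8 284.8] 0.76 [ 0.3899 -0.0086  0.045 ]
plate_center [422.5 207.1] 0.84 [ 0.5546 -0.1814  0.014 ]
board [429.  215.7] 0.88 [ 0.5384 -0.1968  0.    ]
seat [405.2 199.5] 0.94 [ 0.5751 -0.1462  0.01  ]
side [[0.992, 0.052, -0.113, 0.351], [-0.123, 0.557, -0.822, -0.691], [0.02, 0.829, 0.559, 0.588], [0.0, 0.0, 0.0, 1.0]]
pusher_center [314.1 243.1] 0.95 [0.4562 0.103  0.045 ]
pusher_center [284.9 283.4] 0.83 [ 0.3938 -0.0105  0.045 ]
plate_center [269.  355.8] 0.76 [ 0.3605 -0.1399  0.014 ]
plate_center [399.8 364.9] 0.75 [ 0.549  -0.1774  0.014 ]
board [397.8 377. ] 0.59 [ 0.5449 -0.1873  0.    ]
seat [411.6 343.2] 0.91 [ 0.5798 -0.1324  0.01  ]
0.5 [0.27202552 0.61771    0.40464322] [ 3.14154843e+00 -9.01441180e-06 -4.14787120e-01] 0.08779974643329876 0.1593
```

View pics/top0.png

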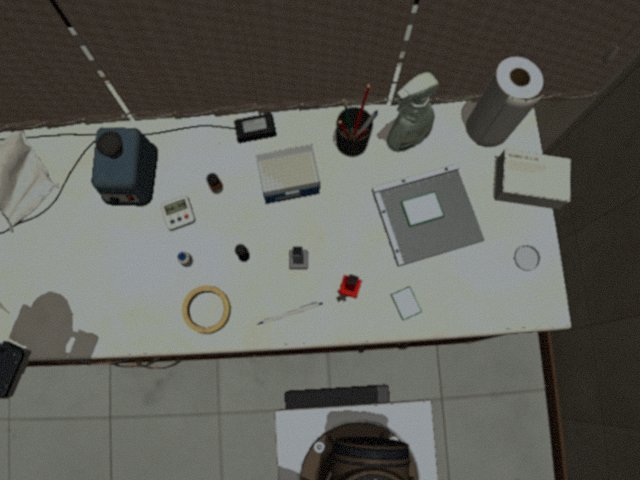

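View pics/side0.png

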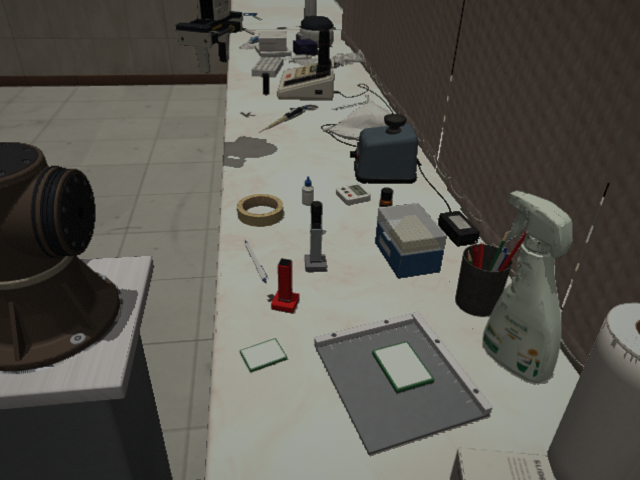

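Top view: the grey pusher is at (299,254) and its red look-alike at (350,285). The large plate is on the board at (423,208) and a small plate is on the worktop at (406,302). The pusher at (299,254) fits because it is grey with a square foot, and the plate on the board is the larger one. Next I'll confirm with a crop and measure the orientations.

```bash
cat > m.py <<'E'
from h import *
def rect(cam,name,z,i=0):
    for r in arm.masks_of(name,cam):
        m=r['pixels'].astype(np.uint8)
        c=max(cv2.findContours(m,cv2.RETR_EXTERNAL,cv2.CHAIN_APPROX_NONE)[0],key=len)[:,0,:]
        P=np.array([at_z(cam,p,z)[:2] for p in c])*1000
        R=cv2.minAreaRect(P.astype(np.float32))
        print(cam,name,round(r['score'],2),np.round(r['xy']),'ctr',np.round(R[0],1),'size',np.round(R[1],1),'ang',round(R[2],1))
E
python3 - <<'E'
from m import *
t=arm.grab_frame('top');s=arm.grab_frame('side')
a=cv2.resize(t[145:325,265:505],None,fx=3.33,fy=3.33,interpolation=3)[:300*2, :800]
save(a,'c_top')
b=cv2.resize(s[190:460,220:500],(622,600),interpolation=3);save(b,'c_side')
for cam in('top','side'):
    rect(cam,'plate_center',.018);rect(cam,'board',.012);rect(cam,'pusher_center',.014)
E
```

```text
top plate_center 0.82 [404. 303.] ctr [ 348.8 -123.1] size [62.  49.1] ang 21.3
top plate_center 0.65 [422. 207.] ctr [ 550.9 -178.5] size [62.5 83.4] ang 13.4
top board 0.84 [435. 219.] ctr [ 540.7 -192.8] size [185.4 204.2] ang 12.8
top pusher_center 0.79 [350. 286.] ctr [394.5 -12.4] size [39.9 46.1] ang 67.8
top pusher_center 0.56 [296. 259.] ctr [460.6  94.4] size [40.  47.4] ang 86.7
side plate_center 0.96 [402. 364.] ctr [ 550.3 -181.7] size [62.7 83.1] ang 13.1
side plate_center 0.79 [265. 358.] ctr [ 352.3 -140.1] size [60.3 47.7] ang 19.6
side board 0.77 [395. 390.] ctr [ 541.3 -188.9] size [188.8 213.6] ang 13.2
side pusher_center 0.93 [314. 252.] ctr [463.1 140.3] size [164.3  39.2] ang 84.0
side pusher_center 0.74 [284. 291.] ctr [401.4  27. ] size [147.1  46.7] ang 80.3
```

View pics/c_top.png

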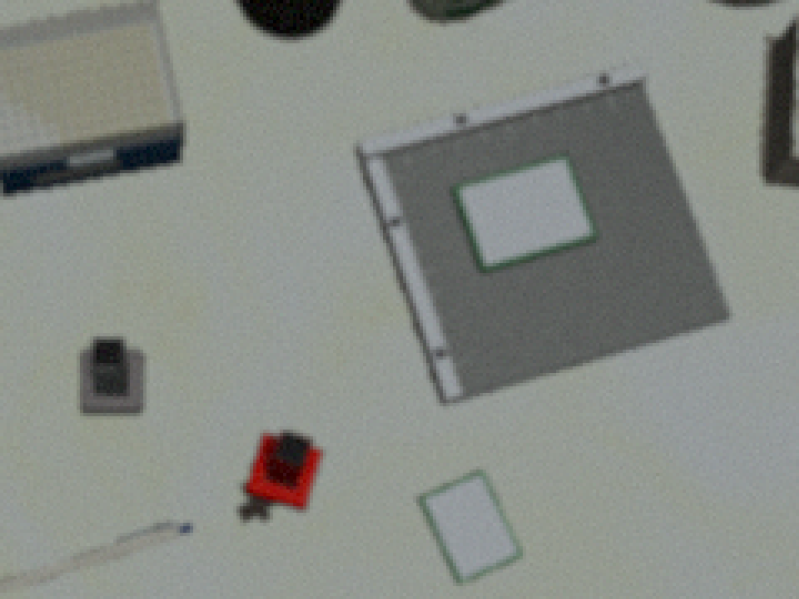

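View pics/c_side.png

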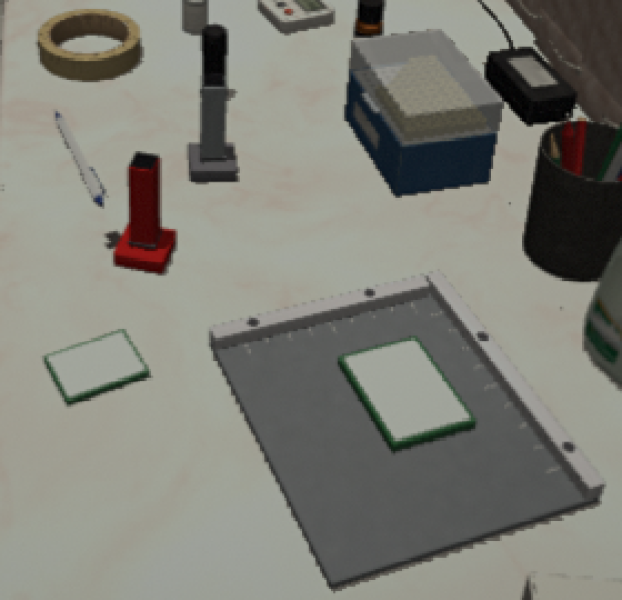

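Crops: the grey foot is at crop (112,382) and the red one at (285,470), so the grey pusher is confirmed. The large plate is on the board, and the small one is off it. Now the world positions from the corners.

```bash
python3 - <<'E'
from h import *
T=lambda p:(np.array(p)+.5)/(800/240)+[264.5,144.5]
S=lambda p:(np.array(p)+.5)/(622/280)+[219.5,189.5]
def show(n,cam,pts,z):
    f=T if cam=='top' else S
    P=np.array([at_z(cam,f(p),z)[:2] for p in pts])*1000
    e=np.roll(P,-1,0)-P
    print(n,cam,np.round(P,1).tolist(),'ctr',np.round(P.mean(0),1),'len',np.round(np.hypot(*e.T),1),'ang',np.round(np.degrees(np.arctan2(e[:,1],e[:,0])),1))
show('foot','top',[(81,351),(143,351),(144,411),(81,413)],.014)
show('posttop','top',[(94,339),(123,338),(125,363),(95,364)],.09)
show('footS','side',[(189,147),(236,146),(238,170),(190,170)],.014)
show('plate','top',[(455,186),(568,155),(597,237),(484,270)],.018)
show('plate','side',[(339,355),(415,338),(475,418),(397,440)],.018)
show('board','top',[(358,150),(645,80),(729,318),(444,403)],.013)
show('innertop(22)','top',[(384,157),(645,82)],.022)
show('innerleft(22)','top',[(384,157),(463,395)],.022)
show('innerS far,corner base','side',[(585,502),(430,292)],.010)
show('innerS left base','side',[(430,292),(217,347)],.010)
E
```

```text
foot top [[476.8, 111.6], [474.4, 72.4], [435.8, 74.0], [436.9, 113.5]] ctr [456.   92.9] len [39.2 38.7 39.6 39.9] ang [-93.4 177.6  88.4  -2.9]
posttop top [[465.9, 101.2], [465.5, 84.1], [450.3, 83.8], [450.7, 101.4]] ctr [458.1  92.6] len [17.1 15.2 17.7 15.1] ang [ -91.4 -178.7   88.5   -0.7]
footS side [[439.6, 107.3], [479.5, 105.0], [476.5, 71.0], [437.0, 74.8]] ctr [458.2  89.5] len [40.  34.1 39.6 32.6] ang [ -3.3 -95.1 174.5  85.5]
plate top [[570.9, -135.6], [588.0, -212.1], [531.4, -224.6], [513.6, -148.6]] ctr [ 551.  -180.2] len [78.5 58.  78.  58.8] ang [ -77.4 -167.6  103.2   12.8]
plate side [[514.4, -147.0], [569.7, -136.6], [588.9, -209.5], [535.0, -221.6]] ctr [ 552.  -178.7] len [56.3 75.4 55.3 77.5] ang [  10.6  -75.2 -167.3  105.5]
board top [[600.7, -75.4], [639.5, -271.8], [473.8, -306.2], [429.6, -115.3]] ctr [ 535.9 -192.2] len [200.2 169.3 196.  175.6] ang [ -78.8 -168.3  103.    13.1]
innertop(22) top [[591.9, -90.6], [634.7, -268.9]] ctr [ 613.3 -179.7] len [183.3 183.3] ang [-76.5 103.5]
innerleft(22) top [[591.9, -90.6], [432.3, -126.2]] ctr [ 512.1 -108.4] len [163.5 163.5] ang [-167.4   12.6]
innerS far,corner base side [[637.9, -272.2], [596.1, -84.3]] ctr [ 617.  -178.3] len [192.5 192.5] ang [102.5 -77.5]
innerS left base side [[596.1, -84.3], [434.7, -123.4]] ctr [ 515.4 -103.9] len [166.1 166.1] ang [-166.4   13.6]
```

Request:
move_arm(deltas=[[12.3,-35,0,0,0,1.4],[12.3,-35,0,0,0,1.4],[12.3,-35,0,0,0,1.4],[12.3,-35,0,0,0,1.4],[12.3,-35,0,0,0,1.4]], claw=0, squeeze=30)

```text
t: 1.32
eef_pos: [0.3338, 0.441, 0.4047]
ee_rot: [-3.141, -0.0, -0.291]
force: [1.1, 0.8, -0.2]
width: 0.0879
```

Request:
move_arm(deltas=[[12.3,-35,0,0,0,1.4],[12.3,-35,0,0,0,1.4],[12.3,-35,0,0,0,1.4],[12.3,-35,0,0,0,1.4],[12.3,-35,0,0,0,1.4]])

```text
t: 1.73
eef_pos: [0.3951, 0.2659, 0.405]
ee_rot: [-3.141, -0.0, -0.169]
force: [1.2, 0.2, -0.2]
width: 0.0878
```

Request:
move_arm(deltas=[[12.3,-35,-10,0,0,1.4],[12.3,-35,-10,0,0,1.4],[12.3,-35,-10,0,0,1.4],[12.3,-35,-10,0,0,1.4],[12.3,-35,-10,0,0,1.4]])

```text
t: 2.15
eef_pos: [0.4566, 0.0909, 0.3548]
ee_rot: [-3.141, -0.001, -0.047]
force: [0.7, 0.8, 0.9]
width: 0.0878
```

Request:
move_arm(deltas=[[0.2,0.2,-25,0,0,0],[0,0,-25,0,0,0],[0,0,-25,0,0,0],[0,0,-25,0,0,0],[0,0,-23,0,0,0]])

```text
t: 2.57
eef_pos: [0.4567, 0.0926, 0.2307]
ee_rot: [-3.141, -0.0, -0.049]
force: [0.3, -0.3, 0.4]
width: 0.0877
```

```bash
python3 - <<'E'
from h import *
s=arm.grab_frame('side');save(cv2.resize(s[150:330,200:440],(800,600),interpolation=3),'grasp')
E
```

```text
(no output)
```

View pics/grasp.png

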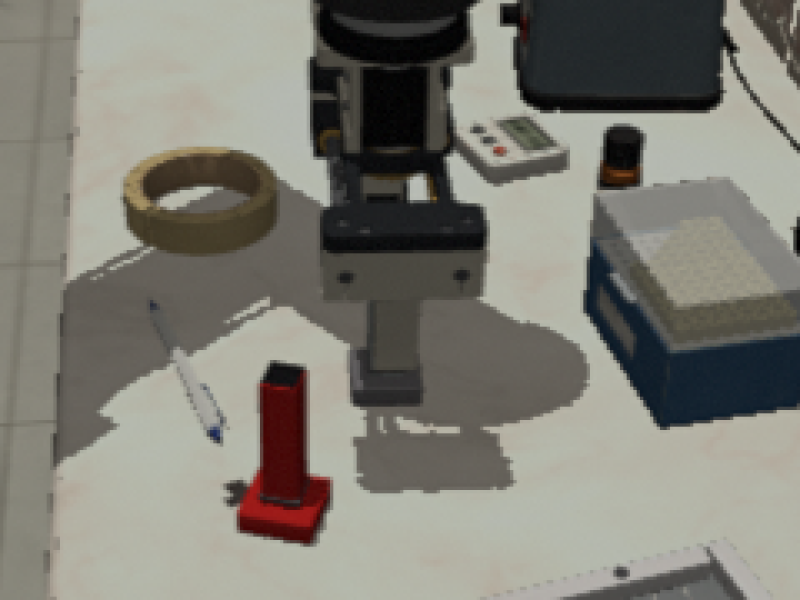

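The finger (crop col 405) is in line with the grey post (col 393). Closing now.

Request:
move_arm(deltas=[[0,0,0,0,0,0],[0,0,0,0,0,0],[0,0,0,0,0,0],[0,0,0,0,0,0],[0,0,0,0,0,0]], claw=255, squeeze=35)

```text
t: 3.03
eef_pos: [0.4571, 0.0932, 0.2329]
ee_rot: [-3.14, -0.002, -0.048]
force: [0.7, 0.5, -0.2]
width: 0.0598
```

Request:
move_arm(deltas=[[0,0,0,0,0,0],[0,0,0,0,0,0],[0,0,0,0,0,0],[0,0,0,0,0,0],[0,0,0,0,0,0]])

```text
t: 3.45
eef_pos: [0.4567, 0.0929, 0.2317]
ee_rot: [-3.142, -0.0, -0.048]
force: [-0.5, -0.5, 0.0]
width: 0.0266
```

Request:
move_arm(deltas=[[0,0,0,0,0,0],[0,0,0,0,0,0],[0,0,0,0,0,0],[0,0,0,0,0,0],[0,0,0,0,0,0]])

```text
t: 3.87
eef_pos: [0.4566, 0.0929, 0.2315]
ee_rot: [3.141, 0.0, -0.048]
force: [0.3, -0.4, -2.0]
width: 0.0195
```

Request:
move_arm(deltas=[[0,0,10,0,0,0],[0,0,20,0,0,0],[0,0,20,0,0,0],[0,0,10,0,0,0],[0,0,0,0,0,0]])

```text
t: 4.28
eef_pos: [0.4574, 0.0933, 0.2938]
ee_rot: [-3.139, -0.003, -0.048]
force: [0.2, 0.2, -0.6]
width: 0.0199
```

```bash
python3 - <<'E'
from h import *
s=arm.grab_frame('side');save(cv2.resize(s[150:330,200:440],(800,600),interpolation=3),'lift')
a=arm.get_state();print(a['eef_pos'],a['ee_rot'],a['width'],a['force'])
E
```

```text
[0.45690788 0.09307387 0.29240334] [-3.14002857e+00 -1.84780130e-03 -4.83582452e-02] 0.019857576539193806 [ 0.04536887  1.37335447 -1.74542065]
```

View pics/lift.png

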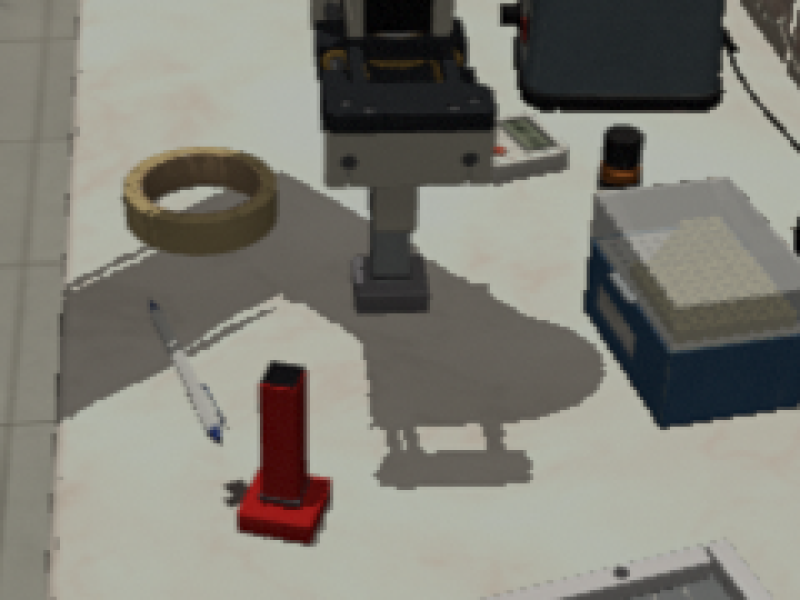

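The pusher is held upright, its foot at crop (392,285) and clear of the table. Now I'll carry it to the near side of the plate.

Request:
move_arm(deltas=[[6.2,-28.7,0,0,0,1.6],[6.2,-28.7,0,0,0,1.6],[6.2,-28.7,0,0,0,1.6],[6.2,-28.7,0,0,0,1.6],[6.2,-28.7,0,0,0,1.6]])

```text
t: 4.75
eef_pos: [0.4873, -0.0519, 0.2903]
ee_rot: [3.142, 0.002, 0.093]
force: [1.3, 0.7, -1.0]
width: 0.0195
```

Request:
move_arm(deltas=[[0,-28.7,0,0,0,1.6],[0,-28.7,0,0,0,1.6],[0,-28.7,0,0,0,1.6],[0,-28.7,0,0,0,1.5],[0,-28.7,0,0,0,1.5]])

```text
t: 5.17
eef_pos: [0.487, -0.1954, 0.2901]
ee_rot: [-3.141, 0.002, 0.229]
force: [1.0, 0.0, -2.0]
width: 0.0197
```

Request:
move_arm(deltas=[[0,0,-10,0,0,0],[0,0,-16,0,0,0],[0,0,-12,0,0,0],[0,0,-8,0,0,0],[0,0,-2,0,0,0]])

```text
t: 5.58
eef_pos: [0.4868, -0.194, 0.2416]
ee_rot: [-3.141, 0.004, 0.227]
force: [-1.4, 0.4, 1.8]
width: 0.0197
```

```bash
python3 - <<'E'
from m import *
s=arm.grab_frame('side');t=arm.grab_frame('top')
save(np.hstack([cv2.resize(s[290:460,300:500],(500,425),interpolation=3),cv2.resize(t[150:290,365:490],(300,336),interpolation=3)[:, :] if 0 else cv2.copyMakeBorder(cv2.resize(t[150:290,365:490],(300,336),interpolation=3),0,89,0,0,0)]),'near')
a=arm.get_state();print(a['eef_pos'],a['ee_rot'],a['width'],a['force'])
for c in('top','side'):
    rect(c,'plate_center',.018)
    for r in arm.spot_point('pusher_center',c): print(c,r['score'],at_z(c,r['xy'],.045+.0125))
E
```

```text
[ 0.48756925 -0.19387952  0.24290579] [-3.14120338e+00  1.65960893e-03  2.27739864e-01] 0.019713383689846924 [ 0.08824121  0.25845868 -0.87123899]
side plate_center 0.85 [408. 374.] ctr [ 554.9 -200.2] size [63.9 48.2] ang 13.8
side plate_center 0.58 [266. 356.] ctr [ 351.9 -139.5] size [59.1 47.3] ang 20.3
side 0.78 [ 0.48841359 -0.19180678  0.0575    ]
```

View pics/near.png

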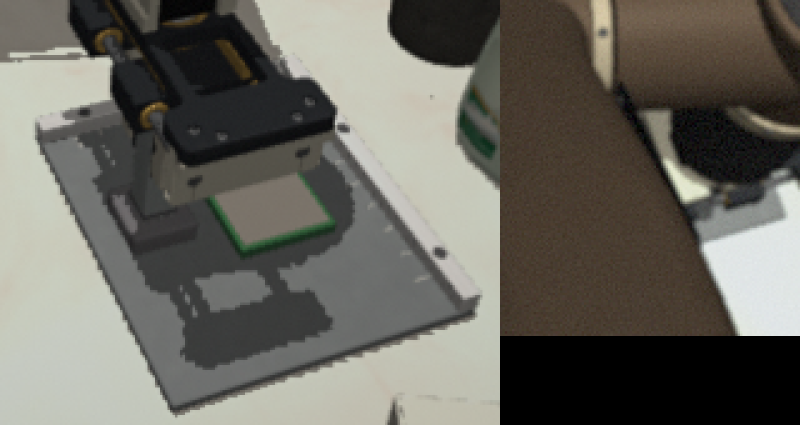

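The foot (crop (150,225)) is on the near side of the plate and clear of it. Now a slow push towards the far ledge.

Request:
move_arm(deltas=[[3.9,0.9,1,0,0,0],[3.9,0.9,0,0,0,0],[3.9,0.9,0,0,0,0],[3.9,0.9,0,0,0,0],[3.9,0.9,0,0,0,0]])

```text
t: 6.3
eef_pos: [0.5076, -0.1895, 0.2447]
ee_rot: [-3.142, 0.0, 0.227]
force: [-1.3, -1.0, -0.7]
width: 0.0198
```

Request:
move_arm(deltas=[[3.9,0.9,0,0,0,0],[3.9,0.9,0,0,0,0],[3.9,0.9,0,0,0,0],[3.9,0.9,0,0,0,0],[3.9,0.9,0,0,0,0]])

```text
t: 6.72
eef_pos: [0.5272, -0.185, 0.2445]
ee_rot: [-3.142, 0.0, 0.227]
force: [0.1, -0.3, -2.5]
width: 0.0197
```

Request:
move_arm(deltas=[[1,0.2,0,0,0,0],[1,0.2,0,0,0,0],[1,0.2,0,0,0,0],[1,0.2,0,0,0,0],[0,0,0,0,0,0]])

```text
t: 7.13
eef_pos: [0.5309, -0.1843, 0.2447]
ee_rot: [3.142, -0.0, 0.227]
force: [-0.8, -0.2, -1.4]
width: 0.0198
```

Request:
move_arm(deltas=[[0.8,0.2,0,0,0,0],[0.8,0.2,0,0,0,0],[0,0,0,0,0,0],[0,0,0,0,0,0],[0,0,0,0,0,0]])

```text
t: 7.55
eef_pos: [0.5324, -0.1839, 0.2447]
ee_rot: [3.142, -0.0, 0.228]
force: [0.4, 0.2, -1.0]
width: 0.0201
```

Request:
move_arm(deltas=[[0.8,0.2,0,0,0,0],[0.8,0.2,0,0,0,0],[0,0,0,0,0,0],[0,0,0,0,0,0],[0,0,0,0,0,0]])

```text
t: 7.97
eef_pos: [0.534, -0.1834, 0.2447]
ee_rot: [3.142, -0.0, 0.228]
force: [-0.6, -0.3, -0.9]
width: 0.0196
```

```bash
python3 - <<'E'
from m import *
s=arm.grab_frame('side');t=arm.grab_frame('top')
save(cv2.resize(s[300:440,320:500],(800,622),interpolation=3)[:600],'p1')
a=arm.get_state();print(a['eef_pos'],a['ee_rot'],a['width'],a['force'])
E
```

```text
[ 0.53399679 -0.1834483   0.24465121] [ 3.14156789e+00 -1.42400592e-04  2.27484448e-01] 0.019931981366284542 [-0.96754777  0.06010472 -1.29809169]
```

View pics/p1.png

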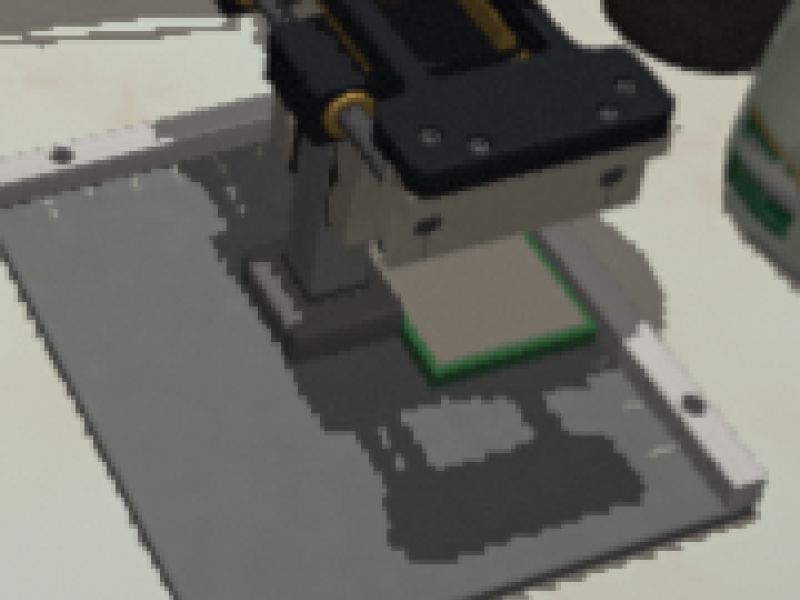

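The plate's far edge (crop (595,325)) is within a few mm of the ledge base (about (615,335)). Continuing in small steps.

Request:
move_arm(deltas=[[0.8,0.2,0,0,0,0],[0.8,0.2,0,0,0,0],[0,0,0,0,0,0],[0,0,0,0,0,0],[0,0,0,0,0,0]])

```text
t: 8.48
eef_pos: [0.5352, -0.1831, 0.2445]
ee_rot: [-3.141, 0.001, 0.227]
force: [-3.1, -0.6, -0.6]
width: 0.02
```

Request:
move_arm(deltas=[[0.8,0.2,0,0,0,0],[0.8,0.2,0,0,0,0],[0,0,0,0,0,0],[0,0,0,0,0,0],[0,0,0,0,0,0]])

```text
t: 8.9
eef_pos: [0.5359, -0.183, 0.2443]
ee_rot: [-3.141, 0.003, 0.227]
force: [-6.0, -2.1, 2.9]
width: 0.0198
```

Contact is made: −6 N along the push. Before going round to the right side, I'll check clearance to the box, bottle and roll.

```bash
python3 - <<'E'
from h import *
print('bottle base L/R/front side',[np.round(at_z('side',p,0)[:2],3) for p in((482,345),(515,378),(552,365))])
print('bottle top', [np.round(at_z('top',p,z)[:2],3) for p,z in(((388,140),.05),((415,150),.05),((430,135),.1),((415,75),.25))])
print('roll', [np.round(at_z('top',p,0)[:2],3) for p in((470,125),(490,145))])
print('box', [np.round(at_z('top',p,z)[:2],3) for p,z in(((495,200),0),((495,200),.1),((503,155),.1),((566,207),.1))])
print('box side',[np.round(at_z('side',p,z)[:2],3) for p,z in(((458,450),.1),((458,450),.06))])
a=arm.get_state();print(a['eef_pos'],a['force'])
E
```

```text
bottle base L/R/front side [array([ 0.693, -0.137]), array([ 0.715, -0.206]), array([ 0.782, -0.188])]
bottle top [array([ 0.699, -0.115]), array([ 0.673, -0.171]), array([ 0.684, -0.195]), array([ 0.738, -0.143])]
roll [array([ 0.75 , -0.319]), array([ 0.699, -0.358])]
box [array([ 0.566, -0.35 ]), array([ 0.535, -0.312]), array([ 0.633, -0.345]), array([ 0.513, -0.462])]
box side [array([ 0.55 , -0.376]), array([ 0.566, -0.35 ])]
[ 0.53592816 -0.18297743  0.24431664] [-5.97657028 -2.09823829  2.88382613]
```

Request:
move_arm(deltas=[[-1.5,-0.3,0,0,0,0],[-3,-0.7,0,0,0,0],[-5,-1.2,0,0,0,0],[-5,-1.2,0,0,0,0],[-5,-1.1,0,0,0,0]])

```text
t: 9.32
eef_pos: [0.5174, -0.1872, 0.2448]
ee_rot: [3.141, -0.001, 0.228]
force: [-0.4, 0.2, -1.7]
width: 0.0198
```

Request:
move_arm(deltas=[[3.6,-15.6,0,0,0,0],[3.6,-15.6,0,0,0,0],[3.6,-15.6,0,0,0,0],[3.6,-15.6,0,0,0,0],[3.6,-15.6,0,0,0,0]])

```text
t: 9.73
eef_pos: [0.5355, -0.2659, 0.2448]
ee_rot: [3.141, -0.001, 0.228]
force: [0.4, 0.1, -1.6]
width: 0.0197
```

Request:
move_arm(deltas=[[13.4,3,0,0,0,0],[13.4,3,0,0,0,0],[13.4,3,0,0,0,0],[13.4,3,0,0,0,0],[13.4,3,0,0,0,0]])

```text
t: 10.15
eef_pos: [0.6033, -0.2498, 0.2447]
ee_rot: [3.142, -0.0, 0.227]
force: [0.5, 0.3, -0.5]
width: 0.0202
```

```bash
python3 - <<'E'
from m import *
s=arm.grab_frame('side')
save(cv2.resize(s[300:440,320:500],(800,622),interpolation=3)[:600],'p2')
a=arm.get_state();print(a['eef_pos'],a['ee_rot'],a['width'],a['force'])
E
```

```text
[ 0.60561999 -0.24933242  0.24476029] [ 3.14049525e+00 -1.82984838e-03  2.28599653e-01] 0.020109940756258902 [ 4.45637299 -1.23073361  0.10159676]
```

View pics/p2.png

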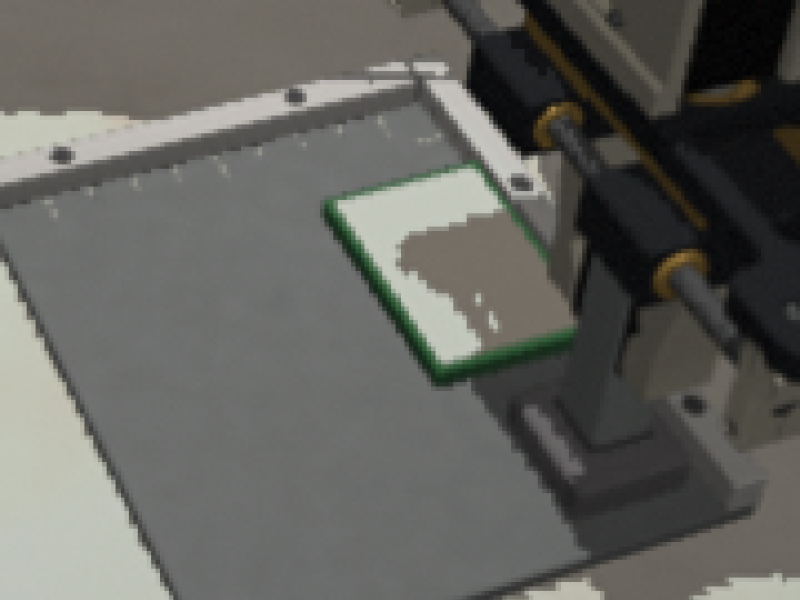

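The plate lies along the far ledge ((475,165)–(550,265)), and the foot is at (600,450) to its right, clear of it. Now I'll push left.

Request:
move_arm(deltas=[[-3,-0.7,0,0,0,0],[-0.9,3.9,0,0,0,0],[-0.9,3.9,0,0,0,0],[-0.9,3.9,0,0,0,0],[-0.9,3.9,0,0,0,0]])

```text
t: 10.62
eef_pos: [0.5955, -0.2348, 0.2449]
ee_rot: [-3.142, -0.0, 0.227]
force: [0.7, -0.5, -1.1]
width: 0.0198
```

Request:
move_arm(deltas=[[-0.9,3.9,0,0,0,0],[-0.9,3.9,0,0,0,0],[-0.9,3.9,0,0,0,0],[-0.9,3.9,0,0,0,0],[-0.9,3.9,0,0,0,0]])

```text
t: 11.03
eef_pos: [0.5915, -0.2155, 0.2448]
ee_rot: [3.141, -0.0, 0.228]
force: [0.2, -1.1, -0.7]
width: 0.0199
```

Request:
move_arm(deltas=[[-0.9,3.9,0,0,0,0],[-0.9,3.9,0,0,0,0],[-0.9,3.9,0,0,0,0],[-0.7,2.9,0,0,0,0],[-0.4,2,0,0,0,0]])

```text
t: 11.45
eef_pos: [0.5876, -0.1987, 0.2446]
ee_rot: [-3.142, 0.0, 0.228]
force: [-0.3, -0.6, -0.6]
width: 0.0198
```

Request:
move_arm(deltas=[[-0.2,1,0,0,0,0],[-0.2,1,0,0,0,0],[0,0,0,0,0,0],[0,0,0,0,0,0],[0,0,0,0,0,0]])

```text
t: 11.87
eef_pos: [0.5873, -0.1971, 0.2445]
ee_rot: [-3.141, 0.0, 0.227]
force: [0.3, 0.2, -1.3]
width: 0.0201
```

Request:
move_arm(deltas=[[-0.2,1,0,0,0,0],[-0.2,1,0,0,0,0],[-0.2,1,0,0,0,0],[0,0,0,0,0,0],[0,0,0,0,0,0]])

```text
t: 12.28
eef_pos: [0.5867, -0.194, 0.2447]
ee_rot: [-3.142, -0.0, 0.228]
force: [0.1, 0.7, -1.8]
width: 0.0199
```

Request:
move_arm(deltas=[[-0.2,1,0,0,0,0],[-0.2,1,0,0,0,0],[0,0,0,0,0,0],[0,0,0,0,0,0],[0,0,0,0,0,0]])

```text
t: 12.7
eef_pos: [0.5866, -0.1928, 0.245]
ee_rot: [3.14, -0.0, 0.228]
force: [1.2, -4.8, -2.4]
width: 0.0202
```

Request:
move_arm(deltas=[[-0.2,0.8,0,0,0,0],[-0.2,0.8,0,0,0,0],[0,0,0,0,0,0],[0,0,0,0,0,0],[0,0,0,0,0,0]])

```text
t: 13.12
eef_pos: [0.5865, -0.1922, 0.2454]
ee_rot: [3.139, -0.001, 0.228]
force: [1.6, -11.6, -2.3]
width: 0.0201
```

Contact at −11.6 N. Backing off, lifting, and carrying the pusher back to look.

Request:
move_arm(deltas=[[0.5,-2,0,0,0,0],[1,-5,0,0,0,0],[1.5,-7,5,0,0,0],[1.5,-7,20,0,0,0],[0,0,30,0,0,0]])

```text
t: 13.53
eef_pos: [0.5897, -0.2125, 0.2976]
ee_rot: [-3.139, 0.005, 0.227]
force: [0.1, -0.2, -1.7]
width: 0.0197
```

Request:
move_arm(deltas=[[-26,20,15,0,0,0],[-26,30,0,0,0,0],[-26,30,0,0,0,0],[-26,30,0,0,0,0],[-26,30,0,0,0,0]])

```text
t: 13.95
eef_pos: [0.4592, -0.0709, 0.315]
ee_rot: [-3.141, -0.001, 0.227]
force: [1.5, 1.8, -1.5]
width: 0.0199
```

Request:
move_arm(deltas=[[0,30,0,0,0,0],[0,30,0,0,0,0],[0,30,0,0,0,0],[0,30,0,0,0,0],[0,30,0,0,0,0]])

```text
t: 14.37
eef_pos: [0.4603, 0.0798, 0.3155]
ee_rot: [-3.141, -0.001, 0.228]
force: [0.5, 0.6, -1.6]
width: 0.0202
```

```bash
python3 - <<'E'
from m import *
s=arm.grab_frame('side');t=arm.grab_frame('top')
save(np.vstack([cv2.resize(s[305:405,310:500],(684,360),interpolation=3),cv2.resize(t[160:220,370:484],(684,360),interpolation=3)[:240]]),'p3')
a=arm.get_state();print(a['eef_pos'],a['ee_rot'],a['width'],a['force'])
for c in('top','side'):
    rect(c,'plate_center',.018); rect(c,'board',.012)
E
```

```text
[0.46104599 0.08161784 0.31552368] [-3.14069338e+00 -2.11878749e-03  2.30975113e-01] 0.019604632082539604 [-0.10356725 -1.57721331 -1.8352176 ]
top plate_center 0.69 [398. 197.] ctr [ 574.9 -135.1] size [60.  77.5] ang 12.6
top plate_center 0.57 [404. 304.] ctr [ 349.4 -122.9] size [59.6 45.3] ang 21.3
top board 0.96 [435. 218.] ctr [ 540.3 -192. ] size [183.2 201.2] ang 12.7
side plate_center 0.86 [410. 340.] ctr [ 574.8 -137.1] size [64.4 85.4] ang 13.3
side plate_center 0.75 [264. 358.] ctr [ 352.6 -139.4] size [59.6 48.7] ang 20.7
side plate_center 0.47 [394. 388.] ctr [ 539.5 -193.9] size [186.4 211.5] ang 12.9
side board 0.9 [393. 387.] ctr [ 541.7 -188.5] size [189.6 214.3] ang 12.8
```

View pics/p3.png

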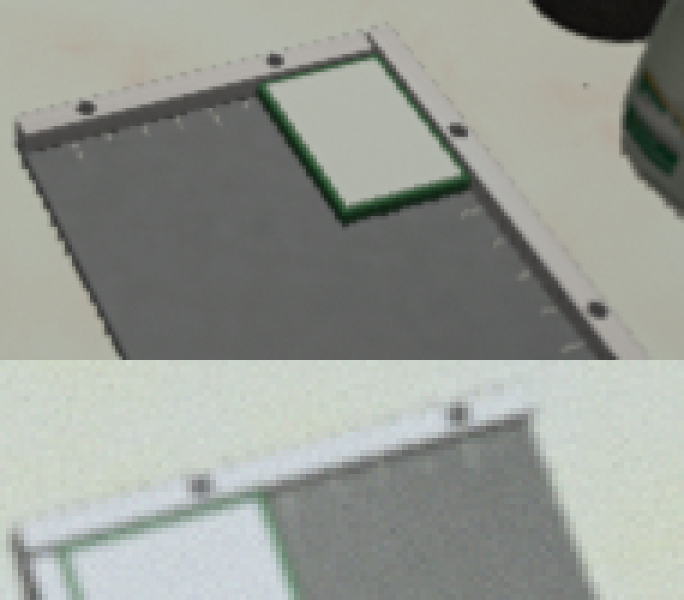

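In both views the plate lies in the corner, with its edges along the left and far ledges. I'll add one light touch on the far side in case the left push opened a hairline gap there.

Request:
move_arm(deltas=[[5.2,-22.8,0,0,0,0],[5.2,-22.8,0,0,0,0],[5.2,-22.8,0,0,0,0],[5.2,-22.8,0,0,0,0],[5.2,-22.8,0,0,0,0]])

```text
t: 15.08
eef_pos: [0.4862, -0.0378, 0.3148]
ee_rot: [-3.141, 0.0, 0.226]
force: [-0.3, 0.6, -1.1]
width: 0.0195
```

Request:
move_arm(deltas=[[5.2,-22.8,0,0,0,0],[5.2,-22.8,0,0,0,0],[5.2,-22.8,0,0,0,0],[5.2,-22.8,0,0,0,0],[5.2,-22.8,0,0,0,0]])

```text
t: 15.5
eef_pos: [0.512, -0.1521, 0.3147]
ee_rot: [-3.141, 0.0, 0.226]
force: [0.0, -0.1, -2.2]
width: 0.0198
```

Request:
move_arm(deltas=[[0,0,-15,0,0,0],[0,0,-20,0,0,0],[0,0,-20,0,0,0],[0,0,-10,0,0,0],[0,0,-5,0,0,0]])

```text
t: 15.92
eef_pos: [0.5115, -0.1506, 0.2431]
ee_rot: [-3.141, 0.003, 0.226]
force: [-0.1, -0.0, -0.7]
width: 0.0202
```

Request:
move_arm(deltas=[[2.9,0.7,0,0,0,0],[2.9,0.7,0,0,0,0],[2.9,0.7,0,0,0,0],[2,0.4,0,0,0,0],[1,0.2,0,0,0,0]])

```text
t: 16.33
eef_pos: [0.5249, -0.1466, 0.2455]
ee_rot: [3.141, -0.002, 0.228]
force: [0.0, -0.0, -2.3]
width: 0.0202
```

Request:
move_arm(deltas=[[0.8,0.2,0,0,0,0],[0.8,0.2,0,0,0,0],[0.8,0.2,0,0,0,0],[0,0,0,0,0,0],[0,0,0,0,0,0]])

```text
t: 16.75
eef_pos: [0.5265, -0.1463, 0.2447]
ee_rot: [-3.142, 0.0, 0.228]
force: [-0.3, 0.4, -1.7]
width: 0.0197
```

Request:
move_arm(deltas=[[0.8,0.2,0,0,0,0],[0.8,0.2,0,0,0,0],[0,0,0,0,0,0],[0,0,0,0,0,0],[0,0,0,0,0,0]])

```text
t: 17.17
eef_pos: [0.5272, -0.1461, 0.2443]
ee_rot: [-3.141, 0.002, 0.227]
force: [-4.1, -1.4, 0.7]
width: 0.0199
```

Contact is at the same place as before (ux 480.6 against 480.8 mm), so the plate is seated. Back off and stand the pusher at its old spot.

Request:
move_arm(deltas=[[-2,-0.4,0,0,0,0],[-6,-1.4,0,0,0,0],[-8,-1.8,5,0,0,0],[0,0,25,0,0,0],[0,0,40,0,0,0]])

```text
t: 17.58
eef_pos: [0.5101, -0.1495, 0.3124]
ee_rot: [-3.14, 0.006, 0.227]
force: [0.5, 1.0, -0.8]
width: 0.0199
```

Request:
move_arm(deltas=[[-5.5,23,0,0,0,0],[-5.5,23,0,0,0,0],[-5.5,23,0,0,0,0],[-5.5,23,0,0,0,0],[-5.5,23,0,0,0,0]])

```text
t: 18.0
eef_pos: [0.4839, -0.0337, 0.3154]
ee_rot: [-3.141, -0.002, 0.227]
force: [1.3, 0.1, -1.1]
width: 0.0197
```

Request:
move_arm(deltas=[[-5.5,23,0,0,0,0],[-5.5,23,0,0,0,0],[-5.5,23,0,0,0,0],[-5.5,23,0,0,0,0],[-5.5,23,0,0,0,0]])

```text
t: 18.42
eef_pos: [0.4564, 0.0814, 0.3153]
ee_rot: [-3.141, -0.002, 0.228]
force: [-0.3, -0.2, -0.7]
width: 0.0197
```

Request:
move_arm(deltas=[[0,0,-20,0,0,0],[0,0,-20,0,0,0],[0,0,-20,0,0,0],[0,0,-15,0,0,0],[0,0,-5,0,0,0]])

```text
t: 18.83
eef_pos: [0.4562, 0.0801, 0.2332]
ee_rot: [3.141, 0.002, 0.227]
force: [-0.8, -0.1, -1.6]
width: 0.02
```

Request:
move_arm(deltas=[[0,0,0,0,0,0],[0,0,0,0,0,0],[0,0,0,0,0,0],[0,0,0,0,0,0],[0,0,0,0,0,0]])

```text
t: 19.25
eef_pos: [0.4574, 0.0806, 0.2355]
ee_rot: [-3.141, -0.002, 0.227]
force: [-0.4, 0.7, -1.3]
width: 0.0196
```

Foot is about 3.5 mm up, so lower it gently.

Request:
move_arm(deltas=[[0,0,-1,0,0,0],[0,0,-1,0,0,0],[0,0,-1,0,0,0],[0,0,0,0,0,0],[0,0,0,0,0,0]])

```text
t: 19.67
eef_pos: [0.4571, 0.0805, 0.2316]
ee_rot: [3.141, 0.0, 0.228]
force: [-0.4, -0.9, -2.1]
width: 0.02
```

Request:
move_arm(deltas=[[0,0,-0.5,0,0,0],[0,0,-0.3,0,0,0],[0,0,0,0,0,0],[0,0,0,0,0,0],[0,0,0,0,0,0]])

```text
t: 20.08
eef_pos: [0.4572, 0.0806, 0.2315]
ee_rot: [3.141, -0.0, 0.228]
force: [-3.7, 0.8, 7.8]
width: 0.0198
```

Contact on the worktop (7.8 N). Release and retreat.

Request:
move_arm(deltas=[[0,0,0,0,0,0],[0,0,0,0,0,0],[0,0,0,0,0,0],[0,0,0,0,0,0],[0,0,0,0,0,0]], claw=0)

```text
t: 20.5
eef_pos: [0.4572, 0.0805, 0.2308]
ee_rot: [3.142, 0.0, 0.227]
force: [0.4, 0.1, 0.4]
width: 0.0471
```

Request:
move_arm(deltas=[[0,0,0,0,0,0],[0,0,0,0,0,0],[0,0,0,0,0,0],[0,0,0,0,0,0],[0,0,0,0,0,0]])

```text
t: 20.92
eef_pos: [0.4571, 0.0805, 0.2309]
ee_rot: [3.142, -0.0, 0.227]
force: [-1.1, -0.2, -0.1]
width: 0.0808
```

Request:
move_arm(deltas=[[0,0,8,0,0,0],[0,0,15,0,0,0],[0,0,30,0,0,0],[0,0,35,0,0,0],[0,0,35,0,0,0]])

```text
t: 21.33
eef_pos: [0.4567, 0.0803, 0.3557]
ee_rot: [3.141, 0.001, 0.228]
force: [0.3, 0.9, -0.2]
width: 0.0875
```

Request:
move_arm(deltas=[[-5,35,10,0,0,0],[-5,35,10,0,0,0],[-5,35,0,0,0,0],[-5,35,0,0,0,0],[-5,35,0,0,0,0]])

```text
t: 21.75
eef_pos: [0.4314, 0.2568, 0.3752]
ee_rot: [-3.14, -0.001, 0.227]
force: [1.2, 0.1, 0.9]
width: 0.0875
```

```bash
python3 - <<'E'
from m import *
s=arm.grab_frame('side');t=arm.grab_frame('top')
save(np.vstack([cv2.resize(s[190:410,230:500],(486,396),interpolation=3),cv2.resize(t[165:285,270:485],(486,271),interpolation=3)[:204]]),'end')
a=arm.get_state();print(a['t'],a['eef_pos'],a['width'],a['force'])
for c in('top','side'):
    rect(c,'plate_center',.018); rect(c,'pusher_center',.014)
    for r in arm.spot_point('seat',c)[:1]: print('seat',np.round(at_z(c,r['xy'],.01),4))
E
```

```text
21.85 [0.43172347 0.25929096 0.37462222] 0.08815388833212266 [-0.02601685 -1.17123594 -0.50773322]
top plate_center 0.85 [399. 200.] ctr [ 575.4 -135.3] size [59.9 76.4] ang 13.0
top plate_center 0.63 [404. 301.] ctr [ 349.3 -123.2] size [61.5 45.9] ang 19.5
top pusher_center 0.66 [349. 285.] ctr [394.4 -11.7] size [41.4 46.8] ang 67.8
top pusher_center 0.56 [303. 256.] ctr [460.3  80.5] size [51.1 40.7] ang 15.0
seat [ 0.5664 -0.1378  0.01  ]
side plate_center 0.84 [266. 358.] ctr [ 352.3 -140.1] size [60.1 46.4] ang 19.6
side plate_center 0.64 [411. 343.] ctr [ 574.9 -137.4] size [62.6 83. ] ang 13.2
side pusher_center 0.92 [315. 256.] ctr [459.7 125.4] size [162.9  45.5] ang 87.5
side pusher_center 0.72 [285. 292.] ctr [401.2  26.5] size [146.2  46.5] ang 78.9
```

View pics/end.png

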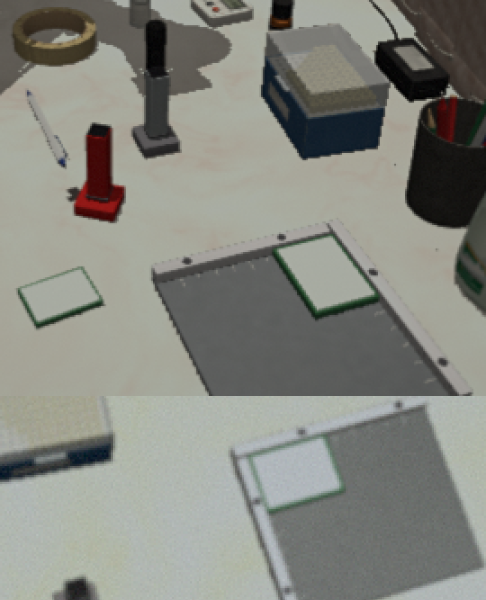

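The pusher stands upright at crop (157,110), off the board. The plate sits in the corner at (325,275), and the red look-alike and small plate have not moved. Handing in.

```bash
python3 -c "
from station import arm
arm.job_done();print(arm.get_state()['t'])"
```

```text
the job is handed in; nothing more can be done
the job is handed in; nothing more can be done
```

The large glass plate is seated in the corner, and the grey pusher stands upright on the worktop, off the board and released. I handed the job in at about 22 s of the 72 s allowed.

**What I did:** I gripped the pusher by its post and pushed the plate with its foot to the far ledge (about 6 N at contact), then to the left ledge (about 12 N). A light second push at the far side met resistance at the same position as the first, within 0.2 mm. Then I stood the pusher down close to where it was found.

**Last checks:**
- **Plate:** both cameras show it lying along both ledges, turned 13.0–13.2° against the board's roughly 13°. Its centre measures (575, −135 to −137) mm, within about 5 mm of the seat I worked out from the ledges.
- **Disagreement:** the network's last seat point, from the top camera, was (566, −138) mm, about 9 mm from the measured plate centre. I trusted the contact forces and the pictures instead.
- **Other things:** the red look-alike and the small plate have not moved.
- **Limit of the checks:** the pictures cannot rule out a gap of less than a millimetre at the ledges.

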